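File a radiograph card in the lever arch file

ROBOT

A 7-joint arm with a two-finger parallel gripper is mounted at the origin on the work surface. World frame = base frame: x ahead of the robot, y to its left, z up, the work surface at z = 0. Lengths are in mm, angles in rad, forces in N, time in s.
With the tool pointing down it reaches from about 425 to 825 mm from the base axis. Payload 3.6 kg.
Tool frame: the origin (TCP) lies midway between the tips of the shut fingers; the grasp point (between the pads) lies 19 mm behind it (r.grip_depth is the distance from the TCP to the grasp point, in mm); z points along the fingers, y is the line along which they close (so a half turn about z gives the same grasp; the last joint's range is limited). The gripper opens to 85 mm and grips with 20 to 120 N. Pads are 22 mm wide; open, the fingers measure 114 mm over their backs; the gripper's body (76 mm by 85 mm) begins 54 mm behind the grasp point. The pads swing forward as they close: fully open they stand 13 mm farther back than shut.
Start: joints at [-1.212, 0.615, -0.013, 1.423, 0.008, 1.103, -0.04], TCP at [243.958, 602.451, 231.297] pointing down, gripper open.
Joint ranges: [-3.12, 3.12], [-0.3, 2.06], [-1.34, 1.32], [0.26, 2.42], [-1.36, 4.5], [0.01, 1.98], [-2.84, 2.84]. Speed limits (rad/s): [2.79, 2.79, 3.14, 3.14, 3.14, 3.14, 3.14].

INTERFACE

Orientations are given as a unit quaternion [w, x, y, z].
In Python, from rig import r gives the robot as it stands. The module is installed in compiled form; this text tells all that it offers.
- The arm moves only by the tool arm_command, never from a script. Its argument "series" is one flat list of numbers, 7 for each row, row after row: the shift along the tool's x, y, z in cm, then the turn, a rotation vector about the tool's x, y, z in rad, then the finger opening in cm, from 0 to 8.54. In form: [dx, dy, dz, wx, wy, wz, jaw, dx, dy, dz, wx, wy, wz, jaw, ...]. A call has 1 to 10 rows; each row is the pose to reach, as a shift and turn from the pose commanded when the call began, along the tool's axes at that moment; what a row does not reach only later rows make up. A row lasts 1/12 s, in which the tool goes at most 41.7 mm and 7.16 degrees, less where a joint would pass 70% of its speed; a pose out of reach is approached as far as the arm can. A call with a gripper value outside its range is refused whole. The fingers move at their own pace and stop on an object; the grip force is fixed at half the most. Time passes only in rows, so rows that repeat a pose let the fingers close. It gives the time, the measured TCP pose, the force, the opening and the grip force at its end, in the units of the state.
- r.get_obs(): the state, without advancing time (a new reading comes with each control period).
- r.capture(name): name is "scene" or "top" or "wrist"; returns a dict with "image" (400x640x3 uint8, blue, green, red), "mtx" (3x3 intrinsics, pixels), "k1" (the pictures are not rectified: a ray, as slopes to the right and down, at radius r is drawn at 1 + k1 r^2 times it, then the intrinsics apply), "R" (3x3) and "t" (3): a world point X has camera coordinates R X + t; the wrist camera has in their place "hand_eye" (4x4, takes a point from camera to tool coordinates, whose origin is the TCP and whose axes are the flange's). Camera axes: x right, y down, z forward; pixel columns grow to the right and rows downward; lengths in mm; the calibration is good to about 2 mm. A picture is of the moment at which its call begins: read the wrist's pose just before it. There is no depth.
- r.finish_job(): hands the job in; it is judged then, once.
Trained networks look in the newest picture that a camera, given by its name, has taken for a name from the list of things; names that differ only in an ending like _2 or _b are one class to them, and where a whole thing is asked for, a point or a joint stands for the part that bears it (a point fixed in the world has none). Each returns a list of dicts, best first, with "p" (0 to 1); they miss things now and then, are a little off and sometimes report something else, mostly with a low value. They report only what shows in the picture. A call takes as long as a camera call. They do not tell look-alikes from the thing itself.
- r.recognise(camera, target): "bbox" ([left, top, width, height] in pixels, round what is visible of it).
- r.cut_out(camera, target): "mask" (400x640 bool, what is visible of it) and "bbox" ([left, top, width, height] in pixels, round what is visible of it).
- r.pinpoint(camera, target): "uv" ([column, row] in pixels: a listed point, or the origin of a listed thing).
The state is a dict: "time": time; "joint_positions": joint angles; "joint_velocities": joint speeds; "joint_torque": joint torques, N m; "eef_pos": TCP position; "tcp_rot": TCP orientation; "contact_force": force on the tool from outside, world axes, zero at the start; "torque": the same for the moment, N m; "finger_gap": finger opening in mm; "finger_force": force on a finger pad.
Only numpy, scipy, OpenCV 4.12 (cv2) and the standard library are available. Lean on these libraries where they do the work, as an engineer would, in place of code of your own. Each camera call takes 0.05 s, during which the arm holds its last target. There are 200 camera calls.

TASK

File the loose white radiograph card: lift the file's lever until the rings spring fully open, thread the card's two holes over both posts and press it gently down until it sits snug and flat on the cards already there, never forcing it. Then push the lever down and press it firmly home against its stop, but not so hard as to bend it, so that the rings stay closed, and let go; leave the other things where they are.

Things in the scene. Friction and masses are not known exactly. Their poses are not given: they have to be found in the camera images.
- file: blue lever arch file lying open on the counter, fixed. Origin: on the counter, midway between the two posts. Its y axis runs along the line of the posts towards the lever, x towards the spine and front cover, z up. Boards 3 mm thick, 250 mm along y: back board from x = -140 to +50 mm, spine and front cover on to x = +305 mm.
- pile_foot (a point): point on the file's back board (3 mm above the counter) under the centre of the pile of cards filed already, at x = -31, y = 0 of the file. The pile is 88 (x) by 98 (y) mm; its flat green top is anywhere from 8 to 21 mm above the counter and is NOT measured: feel for it. The pile is springy: it gives about 5 N per mm, after the first 1.5 N, over 4 mm, then is hard.
- rings (a joint): angle of the two steel ring arches, 0 closed, 0.91 rad open: 0.7 times the lever's angle. They stand at y = +-40 mm on a shaft along y at x = +45 mm, 9 mm above the counter, curve over to the post tips when closed (60 mm high) and swing away to +x, rising to at most 78 mm.
- post_a (a point): tip of the steel post at y = -40 mm of the file, 50 mm above the counter. Posts are 5.5 mm in diameter, their top 5 mm tapered to 2 mm.
- post_b (a point): tip of the other, equal post, at y = +40 mm of the file (nearer the lever); the posts stand 80 mm apart.
- lever (a joint): lever angle, rad: 0 down, rings closed (the start); 1.3 fully lifted (16 degrees short of upright), rings open. Turns about the hinge, parallel to the file's x. Over-centre spring: below 0.25 rad it pulls shut (3 N at the roll), above it throws open; starting to press it shut from 1.3 takes about 6 N at the roll, square to the arm. Hard stops at 0 and 1.3.
- flex (a joint): bend of the lever's rubber-sprung root, rad: 0 at rest, negative when the roll is pressed down (towards closing) with over 3 N, then -0.01 rad (0.6 mm at the roll) for each 3.3 N; springs back. With the lever down, -0.008 or lower (6 N) counts as pressed home; at -0.045 (18 N) the lever is being overloaded. The roll's angle is lever + flex.
- lever_hinge (a point): centre of the lever's hinge, 18 mm above the counter, at x = +26, y = +64 mm of the file.
- lever_grip (a point): centre of the black grip roll on the lever's end: 12 mm in diameter, 26 mm long along the file's x, flat free ends; pinched from above by its ends it swivels between the fingers as it goes round the hinge. At lever angle 0 it lies 60 mm along +y from the hinge and 10 mm higher (28 mm above the counter), over the 3 mm board.
- card: loose rigid white plastic card, 90 (x) by 100 (y) by 4 mm, about 0.12 kg, three dark film windows on its -x half; lies flat on the counter at the start. Origin: centre of the underside. Filed, its axes point like the file's (holes towards the arches), its body over the pile.
- hole_a (a point): centre, on the underside, of the card's 8.5 mm through hole at x = +31, y = -40 mm of the card; goes over post_a.
- hole_b (a point): the same for the hole at x = +31, y = +40 mm of the card; goes over post_b.
- card_tab (a point): centre of the top of the card's upright orange grip tab: 12 mm thick (along the card's x), 40 mm long (y), standing 37 mm above the card in its middle, top 41 mm above the underside; pinch it across its thickness.
- jar: amber jar, 52 mm in diameter, 70 mm high, loose bystander. Origin: centre of the underside.
- cast: plaster dental cast with white teeth, 50 by 60 by 24 mm, loose bystander. Origin: centre of the underside.
- cup: green plastic cup, 64 mm in diameter, 70 mm high, loose bystander. Origin: centre of the underside.
- mirror: steel dental mirror, 160 mm long, lying on the file's front cover, loose bystander. Origin: under the middle of its handle.
Mind the look-alikes: they are no part of the job. There is more than one size of the card; the one meant has the size given above.

How it is judged:
By the outcome, as a careful person would: the job done as asked, in the order asked, and still so for the second after the job is handed in, with the robot touching nothing.
It also fails if it takes over 72 s, if anything falls off the work surface, if the arm or the gripper's body presses on something with over 40 N, if the wrist force passes 120 N, or if a joint passes its speed limit or range.

## Working session

There is one attempt and no reset: what is moved stays moved. The work goes in short steps, Python scripts to look and compute and a tool call to move; the robot and the scene stay as the last step left them, time stands still between calls to the robot, and variables do not carry over. Pictures are saved under pics/ and viewed, at most 10 in all, crops included, and the job is handed in when it is done.

Besides the shell and the picture viewer there is one more tool, called after "Emit:" by a JSON object that holds its "op" and its "data". arm_command: Moves the arm, as the interface text tells. Its arguments: {"type":"object","properties":{"series":{"type":"array","items":{"type":"number"}}},"required":["series"]}

```bash
mkdir -p pics; python3 - <<'E'
from rig import r
import cv2
o=r.get_obs(); print({k:(v if isinstance(v,(int,float)) else [round(float(x),4) for x in v]) for k,v in o.items()})
for c in("top","scene"):
    d=r.capture(c); cv2.imwrite(f"pics/{c}0.png",d["image"]); print(c,d["mtx"],d["k1"],d["R"],d["t"])
    for n in["file","card","hole_a","hole_b","card_tab","post_a","post_b","lever_grip","lever_hinge","pile_foot","jar","cup","cast","mirror"]:
        print(n,[( [round(float(v)) for v in q["uv"]],round(q["p"],2)) for q in r.pinpoint(c,n)])
E
```

```text
{'time': 0.0, 'joint_positions': [-1.2125, 0.6159, -0.0126, 1.4249, 0.0081, 1.1034, -0.0404], 'joint_velocities': [-0.0008, 0.0006, -0.0011, -0.0001, 0.0004, -0.0022, 0.0001], 'joint_torque': [-0.0001, -46.9217, 0.259, -17.1034, 0.0099, 0.0096, 0.0], 'eef_pos': [243.7071, 601.7529, 230.1284], 'tcp_rot': [-0.0002, 0.1912, 0.9816, -0.0013], 'contact_force': [0.4891, -0.5171, 0.1844], 'torque': [0.01, 0.0104, -0.023], 'finger_force': 0.0, 'finger_gap': 85.46245106734656}
top [[509.14644553   0.         314.95631861]
 [  0.         509.14644553 200.7808382 ]
 [  0.           0.           1.        ]] 0.006289338569481168 [[-0.0241577  -0.99970451  0.00270127]
 [-0.99213227  0.02364253 -0.1229414 ]
 [ 0.12284121 -0.00565    -0.99241026]] [   2.21047879  573.53119853 1501.36670664]
file [([303, 213], 0.92)]
card [([420, 268], 0.93), ([457, 186], 0.85)]
hole_a [([400, 206], 0.95), ([424, 213], 0.91), ([431, 273], 0.84), ([422, 255], 0.82), ([460, 196], 0.79), ([470, 177], 0.64)]
hole_b [([400, 206], 0.95), ([424, 213], 0.91), ([431, 273], 0.84), ([422, 255], 0.82), ([460, 196], 0.79), ([470
[... 787 characters left out ...]
5], 0.92), ([166, 166], 0.84), ([237, 137], 0.81), ([150, 178], 0.81), ([229, 178], 0.8), ([239, 125], 0.69), ([458, 292], 0.35), ([305, 196], 0.18)]
hole_b [([206, 165], 0.92), ([166, 166], 0.84), ([237, 137], 0.81), ([150, 178], 0.81), ([229, 178], 0.8), ([239, 125], 0.69), ([458, 292], 0.35), ([305, 196], 0.18)]
card_tab [([165, 166], 0.84), ([224, 156], 0.67), ([247, 123], 0.6)]
post_a [([338, 207], 0.78), ([307, 197], 0.65)]
post_b [([338, 207], 0.78), ([307, 197], 0.65)]
lever_grip [([365, 232], 0.63)]
lever_hinge [([340, 224], 0.73)]
pile_foot [([332, 202], 0.68)]
jar [([477, 228], 0.87)]
cup [([457, 290], 0.57)]
cast [([183, 216], 0.65)]
mirror [([294, 280], 0.7), ([341, 208], 0.52)]
```

```bash
cat > h.py <<'E'
import numpy as np, cv2
from scipy.spatial.transform import Rotation as Ro
def ray(d,uv):
    K=d["mtx"]; x=(uv[0]-K[0,2])/K[0,0]; y=(uv[1]-K[1,2])/K[1,1]
    p=np.array([x,y]); u=p.copy()
    for _ in range(8): u=p/(1+d["k1"]*(u@u))
    return np.array([u[0],u[1],1.])
def pose(o):
    q=o["tcp_rot"]; return Ro.from_quat([q[1],q[2],q[3],q[0]]).as_matrix(),np.array(o["eef_pos"])
def rt(d,o=None):
    if "R" in d: return d["R"],np.array(d["t"]).ravel()
    Rt,p=pose(o); H=d["hand_eye"]; Rw=Rt@H[:3,:3]; c=Rt@H[:3,3]+p
    return Rw.T,-Rw.T@c
def world(d,uv,z,o=None):
    R,t=rt(d,o); c=-R.T@t; v=R.T@ray(d,uv); return c+v*(z-c[2])/v[2]
def pix(d,X,o=None):
    R,t=rt(d,o); c=R@np.array(X,float)+t; u=c[:2]/c[2]; u=u*(1+d["k1"]*(u@u))
    return d["mtx"][0,0]*u[0]+d["mtx"][0,2],d["mtx"][1,1]*u[1]+d["mtx"][1,2]
E
python3 - <<'E'
from rig import r
from h import *
d=r.capture("top")
H=sorted([q["uv"] for q in r.pinpoint("top","hole_a")],key=lambda u:u[0]); W=[world(d,u,0)[:2] for u in H]
for u,w in zip(H,W): print(np.round(u,1),w.round(1))
for i in range(len(W)):
    print([round(float(np.linalg.norm(W[i]-w)),1) for w in W])
for n,z in[("card_tab",41),("post_a",50),("lever_grip",28),("lever_hinge",18),("jar",0),("cup",0),("cast",0),("mirror",3)]:
    print(n,[world(d,q["uv"],z).round(1)[:2] for q in r.pinpoint("top",n)])
im=d["image"]
cv2.imwrite("pics/a.png",cv2.resize(im[120:300,140:500],(800,400),interpolation=cv2.INTER_CUBIC))
E
```

```text
[263.1 199.5] [585.6 148.3]
[400.8 204.8] [ 559.  -276.3]
[423.3 254.2] [ 405.8 -338.1]
[424.8 213. ] [ 531.8 -349.1]
[430.2 273.7] [ 346.5 -356. ]
[462.5 196.1] [ 581.5 -468.3]
[467.6 176.3] [ 643.1 -487.8]
[0.0, 425.4, 518.5, 500.2, 558.1, 616.5, 638.7]
[425.4, 0.0, 165.1, 77.7, 226.9, 193.3, 227.6]
[518.5, 165.1, 0.0, 126.5, 62.0, 218.7, 280.6]
[500.2, 77.7, 126.5, 0.0, 185.4, 129.2, 177.9]
[558.1, 226.9, 62.0, 185.4, 0.0, 260.4, 324.6]
[616.5, 193.3, 218.7, 129.2, 260.4, 0.0, 64.6]
[638.7, 227.6, 280.6, 177.9, 324.6, 64.6, 0.0]
card_tab [array([ 524.8, -296.9]), array([ 619.4, -441.4]), array([ 367.4, -313.4]), array([620.9, 394.7])]
post_a [array([559.4,  -5.6]), array([560.5,  66.6]), array([758.9,  34.9])]
lever_grip [array([578.1, 138. ])]
lever_hinge [array([585.9,  90. ])]
jar [array([415.7, 420.9])]
cup [array([624.8, 394.2])]
cast [array([ 715.2, -294.6])]
mirror [array([552.1,  73.3]), array([779.6,  39. ])]
```

View pics/a.png

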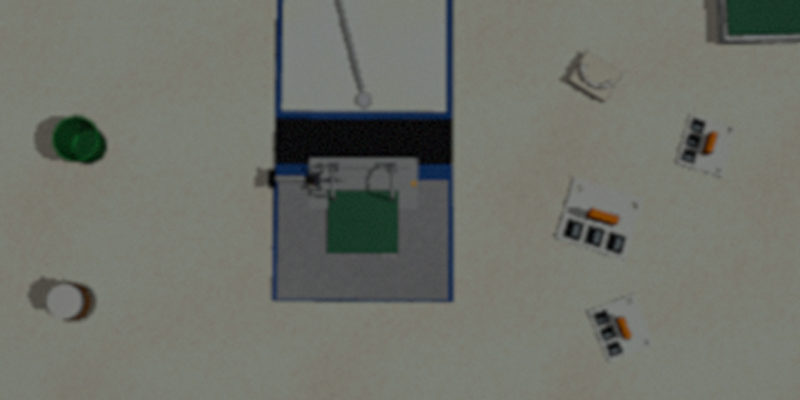

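View pics/scene0.png

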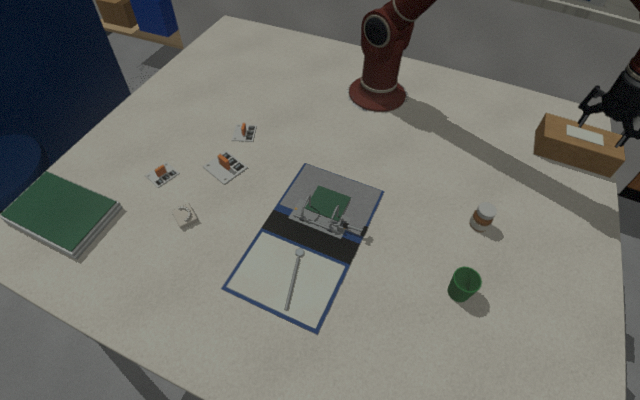

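The true card is the large one at top pixel (408,216). Its hole spacing measures 78 mm, while the small cards at (420,268) and (458,182) have about 62–64 mm, so they are the look-alikes. In the scene picture the file is in the centre, with the lever towards +y. Next I'll get a wrist view of the lever.

```bash
cat >> h.py <<'E'
def go(o,p,yang,base=None):
    """shift (cm) and rotvec in tool axes to TCP p (mm), tool pointing down with tool y at world angle yang"""
    Rt,c=pose(o); y=np.array([np.cos(yang),np.sin(yang),0]); z=np.array([0,0,-1.]); T=np.c_[np.cross(y,z),y,z]
    return (Rt.T@(np.array(p)-c)/10).round(2),Ro.from_matrix(Rt.T@T).as_rotvec().round(3)
E
python3 - <<'E'
from rig import r
from h import *
print(r.grip_depth); d=r.capture("wrist"); print({k:v for k,v in d.items() if k!="image"})
print(go(r.get_obs(),(560,80,330),0.0))
E
```

```text
18.700000000000003
{'mtx': array([[294.24873509,   0.        , 317.41422939],
       [  0.        , 294.24873509, 196.74145084],
       [  0.        ,   0.        ,   1.        ]]), 'k1': 0.004214304449373519, 'hand_eye': array([[ 5.37836002e-04, -9.60417835e-01, -2.78562908e-01,
         7.15751356e+01],
       [ 9.99998974e-01,  8.86313901e-04, -1.12504651e-03,
         6.25864307e-01],
       [ 1.32740891e-03, -2.78562017e-01,  9.60417326e-01,
        -1.41212300e+02],
       [ 0.00000000e+00,  0.00000000e+00,  0.00000000e+00,
         1.00000000e+00]])}
(array([-48.9 , -36.56,  -9.87]), array([-0.   , -0.   ,  1.186]))
```

Emit:
{"op": "arm_command", "data": {"series": [-48.9,-36.6,5,0,0,1.186,8.5,-48.9,-36.6,5,0,0,1.186,8.5,-48.9,-36.6,5,0,0,1.186,8.5,-48.9,-36.6,5,0,0,1.186,8.5,-48.9,-36.6,5,0,0,1.186,8.5,-48.9,-36.6,5,0,0,1.186,8.5,-48.9,-36.6,5,0,0,1.186,8.5,-48.9,-36.6,5,0,0,1.186,8.5,-48.9,-36.6,5,0,0,1.186,8.5,-48.9,-36.6,5,0,0,1.186,8.5]}}

```text
time: 2.88
eef_pos: [459.5, 245.6, 197.6]
tcp_rot: [0.0, 0.709, 0.706, 0.0]
contact_force: [0.5, 0.4, 0.6]
finger_gap: 84.9
finger_force: 0.0
```

```bash
python3 - <<'E'
from rig import r
from h import *
o=r.get_obs(); print(o["eef_pos"],o["time"],go(o,(560,80,180),0.0))
E
```

```text
[459.52125612 245.56720225 197.56584677] 2.8833 (array([-16.51,  10.12,   1.76]), array([ 0.001, -0.001, -0.005]))
```

Emit:
{"op": "arm_command", "data": {"series": [-16.5,10.1,1.8,0,0,0,8.5,-16.5,10.1,1.8,0,0,0,8.5,-16.5,10.1,1.8,0,0,0,8.5,-16.5,10.1,1.8,0,0,0,8.5,-16.5,10.1,1.8,0,0,0,8.5,-16.5,10.1,1.8,0,0,0,8.5,-16.5,10.1,1.8,0,0,0,8.5]}}

```text
time: 3.47
eef_pos: [560.4, 79.7, 179.2]
tcp_rot: [0.0, 0.709, 0.706, -0.0]
contact_force: [0.1, 0.3, -0.4]
finger_gap: 85.3
finger_force: 0.0
```

```bash
python3 - <<'E'
from rig import r
from h import *
o=r.get_obs(); d=r.capture("wrist"); print(o["eef_pos"])
for n,z in[("post_a",50),("lever_grip",28),("lever_hinge",18),("file",0)]:
    print(n,[(np.round(q["uv"],1),world(d,q["uv"],z,o).round(1)[:2],round(q["p"],2)) for q in r.pinpoint("wrist",n)])
cv2.imwrite("pics/b.png",cv2.resize(d["image"],(800,500),interpolation=cv2.INTER_CUBIC))
E
```

```text
[560.37795446  79.72056123 179.19924618]
post_a [(array([313.4, 203.7]), array([555.8,  65.5]), 0.98), (array([310. , 272.8]), array([551.7,  -9.7]), 0.63)]
lever_grip [(array([337.7, 114.3]), array([579.4, 148.1]), 0.79)]
lever_hinge [(array([334.6, 169.6]), array([577.6,  92.5]), 0.63)]
file [(array([314.2, 220.5]), array([555.7,  29. ]), 0.95)]
```

View pics/b.png

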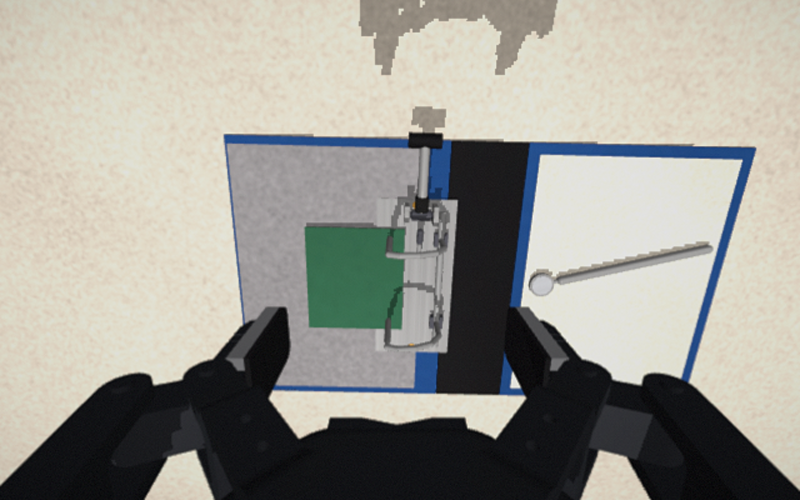

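```bash
cat >> h.py <<'E'
def filefit(d,o,x0):
    from scipy.optimize import least_squares
    im=d["image"].astype(int); B,G,R=im[...,0],im[...,1],im[...,2]
    m=(B>1.6*R)&(B>60)&(B>1.2*G); m=cv2.morphologyEx(m.astype(np.uint8),cv2.MORPH_OPEN,np.ones((3,3)))
    pts=[]  # (kind,uv)
    for c in range(190,600,6):
        k=np.flatnonzero(m[80:150,c])
        if len(k): pts.append((0,(c,80+k[0]-.5)))
    for c in list(range(232,330,6))+list(range(410,545,6)):
        k=np.flatnonzero(m[290:330,c])
        if len(k): pts.append((1,(c,290+k[-1]+.5)))
    for v in range(130,290,6):
        k=np.flatnonzero(m[v,540:]); 
        if len(k): pts.append((2,(540+k[-1]+.5,v)))
    for v in range(120,235,6):
        k=np.flatnonzero(m[v,170:215]); 
        if len(k): pts.append((3,(170+k[0]-.5,v)))
    W=np.array([world(d,p,3,o)[:2] for _,p in pts]); K=np.array([k for k,_ in pts])
    def f(s):
        c,si=np.cos(s[2]),np.sin(s[2]); q=(W-s[:2])@np.array([[c,-si],[si,c]])
        return np.where(K==0,q[:,1]-125,np.where(K==1,q[:,1]+125,np.where(K==2,q[:,0]-305,q[:,0]+140)))
    s=least_squares(f,x0,loss="soft_l1",f_scale=1).x; e=f(s)
    return s,[(int(k),int((K==k).sum()),np.median(e[K==k]).round(2),e[K==k].std().round(2)) for k in range(4)]
def F(s,p):
    c,si=np.cos(s[2]),np.sin(s[2]); return np.array([s[0]+c*p[0]-si*p[1],s[1]+si*p[0]+c*p[1],p[2]])
E
python3 - <<'E'
from rig import r
from h import *
o=r.get_obs(); d=r.capture("wrist")
s,e=filefit(d,o,[557,29,0]); print(s,e)
for n,p in dict(grip=(26,124,28),hinge=(26,64,18),pa=(0,-40,50),pb=(0,40,50)).items(): print(n,F(s,p).round(1),np.round(pix(d,F(s,p),o),1))
E
```

```text
[ 5.48502331e+02  2.70065998e+01 -3.05728404e-02] [(0, 57, np.float64(-0.34), np.float64(1.36)), (1, 19, np.float64(2.0), np.float64(0.5)), (2, 27, np.float64(-0.07), np.float64(0.33)), (3, 0, np.float64(nan), np.float64(nan))]
grip [578.3 150.2  28. ] [338.4 117.4]
hinge [576.4  90.2  18. ] [334.7 176.4]
pa [547.3 -13.   50. ] [306.4 279.6]
pb [549.7  67.   50. ] [308.4 206.8]
  return _methods._mean(a, axis=axis, dtype=dtype,
  ret = ret.dtype.type(ret / rcount)
  ret = _var(a, axis=axis, dtype=dtype, out=out, ddof=ddof,
  arrmean = um.true_divide(arrmean, div, out=arrmean,
  ret = ret.dtype.type(ret / rcount)
```

The wrist view shows the lever roll at image (340,112), rings closed and the mirror on the cover. I'll approach the roll.

```bash
python3 - <<'E'
from rig import r
from h import *
o=r.get_obs(); print(go(o,(581,150,80),-0.03))
E
```

```text
(array([6.59, 2.2 , 9.95]), array([-0.   , -0.001,  0.033]))
```

Emit:
{"op": "arm_command", "data": {"series": [6.6,2.2,9.9,0,0,0.033,8.5,6.6,2.2,9.9,0,0,0.033,8.5,6.6,2.2,9.9,0,0,0.033,8.5,6.6,2.2,9.9,0,0,0.033,8.5,6.6,2.2,9.9,0,0,0.033,8.5]}}

```text
time: 4.18
eef_pos: [579.8, 150.7, 78.0]
tcp_rot: [-0.002, 0.717, 0.697, -0.002]
contact_force: [-0.2, -0.4, 0.4]
finger_gap: 85.1
finger_force: 0.0
```

```bash
python3 - <<'E'
from rig import r
from h import *
o=r.get_obs(); d=r.capture("wrist"); print(o["eef_pos"])
q=r.pinpoint("wrist","lever_grip"); b=r.cut_out("wrist","lever")
print([(np.round(k["uv"],1),world(d,k["uv"],28,o).round(1)[:2],round(k["p"],2)) for k in q],[k["bbox"] for k in b])
cv2.imwrite("pics/c.png",d["image"])
E
```

```text
[579.75819198 150.67657437  77.98391073]
[(array([320.5, 219.5]), array([581.2, 150.2]), 0.92)] [[300.9, 208.9, 42.9, 107.2]]
```

View pics/c.png

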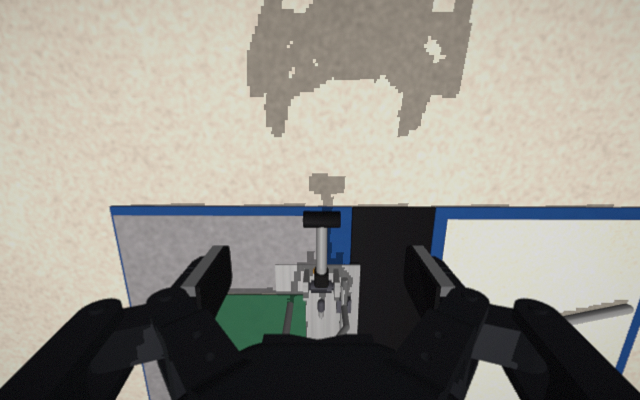

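Roll at (321,219), i.e. (581.5,150). I'll descend and pinch it.

Emit:
{"op": "arm_command", "data": {"series": [0,0.15,4,0,0,0,8.5,0,0.15,6.9,0,0,0,8.5,0,0.15,6.9,0,0,0,6,0,0.15,6.9,0,0,0,3.5,0,0.15,6.9,0,0,0,2,0,0.15,6.9,0,0,0,2,0,0.15,6.9,0,0,0,2,0,0.15,6.9,0,0,0,2,0,0.15,6.9,0,0,0,2,0,0.15,6.9,0,0,0,2]}}

```text
time: 5.17
eef_pos: [582.7, 148.4, 13.2]
tcp_rot: [-0.0, 0.718, 0.696, 0.0]
contact_force: [-4.2, -0.5, 6.5]
finger_gap: 23.8
finger_force: 58.4
```

Emit:
{"op": "arm_command", "data": {"series": [-0.1,0,-0.6,0,0,0,2,-0.3,0,-1.2,0,0,0,2,-0.6,0,-1.8,0,0,0,2,-0.9,0,-2.4,0,0,0,2,-1.6,0,-3.3,0,0,0,2,-2.5,0,-4.1,0,0,0,2,-3.6,0,-4.7,0,0,0,2,-4.8,0,-5.1,0,0,0,2,-5.4,0,-5.2,0,0,0,2,-5.5,0,-5.2,0,0,0,2]}}

```text
time: 6.0
eef_pos: [581.0, 88.9, 65.5]
tcp_rot: [0.0, 0.72, 0.694, -0.001]
contact_force: [-6.1, -0.5, 8.7]
finger_gap: 23.0
finger_force: 58.3
```

```bash
python3 - <<'E'
from rig import r
from h import *
o=r.get_obs();print(o["eef_pos"],o["contact_force"])
d=r.capture("scene"); cv2.imwrite("pics/d.png",cv2.resize(d["image"][150:280,240:420],(800,578),interpolation=cv2.INTER_CUBIC))
E
```

```text
[580.97122925  88.89336847  65.46354347] [-6.10104862 -0.48928762  8.72619829]
```

View pics/d.png

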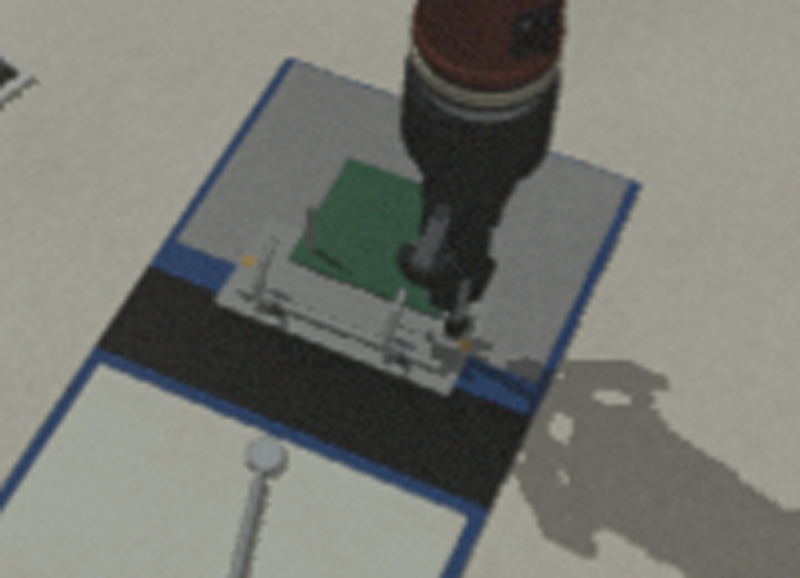

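The rings have swung open (arches at crop (270,260) and (395,320)) and the post stands clear at (310,230). I'll let go and rise.

Emit:
{"op": "arm_command", "data": {"series": [-5.5,0,-5.2,0,0,0,4,-5.5,0,-5.2,0,0,0,6,-5.5,0,-5.2,0,0,0,8,-5.5,0,-6.5,0,0,0,8,-5.5,0,-10,0,0,0,8,-5.5,0,-14,0,0,0,8,-9.5,0,-16,0,0,0,8,-13.5,-1,-16,0,0,0,8,-16.5,-2,-16,0,0,0,8,-16.5,-2,-16,0,0,0,8]}}

```text
time: 6.88
eef_pos: [554.3, -84.7, 226.1]
tcp_rot: [0.005, 0.725, 0.689, -0.002]
contact_force: [-0.9, -1.5, -0.4]
finger_gap: 80.2
finger_force: 0.0
```

```bash
python3 - <<'E'
from rig import r
from h import *
o=r.get_obs(); d=r.capture("wrist"); print(o["eef_pos"],o["contact_force"])
for n,z in[("post_a",50),("lever_grip",78.5)]:
    print(n,[(np.round(q["uv"],1),world(d,q["uv"],z,o).round(1)[:2],round(q["p"],2)) for q in r.pinpoint("wrist",n)])
cv2.imwrite("pics/e.png",cv2.resize(d["image"][50:370,100:540],(800,582),interpolation=cv2.INTER_CUBIC))
print(go(o,(525,-301,160),-0.36))
E
```

```text
[554.27095641 -84.71533404 226.09425888] [-0.92650695 -1.45248165 -0.36389277]
post_a [(array([310.7, 109.2]), array([551. , -12.9]), 0.68), (array([309.6,  22.6]), array([554.4,  65.9]), 0.63)]
lever_grip []
(array([-21.68,  -1.88,   6.82]), array([0.007, 0.009, 0.31 ]))
```

View pics/e.png

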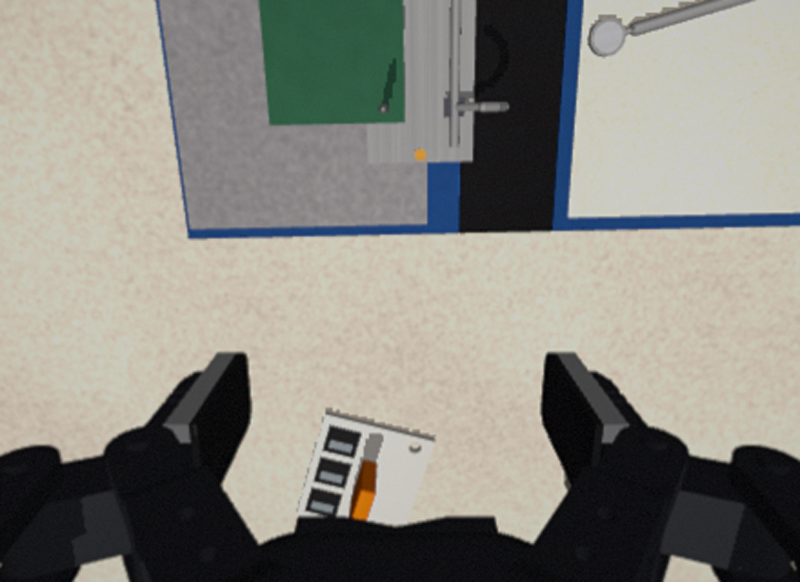

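The first rows of that call moved further than I meant, because shifts are counted from each call's own start. The picture still shows the ring open at (490,105), the post tip at (383,108) and nothing displaced. Next, over the card.

Emit:
{"op": "arm_command", "data": {"series": [-21.7,-1.9,6.8,0,0,0.31,8.5,-21.7,-1.9,6.8,0,0,0.31,8.5,-21.7,-1.9,6.8,0,0,0.31,8.5,-21.7,-1.9,6.8,0,0,0.31,8.5,-21.7,-1.9,6.8,0,0,0.31,8.5,-21.7,-1.9,6.8,0,0,0.31,8.5,-21.7,-1.9,6.8,0,0,0.31,8.5,-21.7,-1.9,6.8,0,0,0.31,8.5]}}

```text
time: 7.7
eef_pos: [530.3, -288.0, 154.8]
tcp_rot: [0.0, 0.818, 0.576, -0.0]
contact_force: [0.3, 0.7, 0.1]
finger_gap: 85.3
finger_force: 0.0
```

```bash
python3 - <<'E'
from rig import r
from h import *
o=r.get_obs(); d=r.capture("wrist"); print(o["eef_pos"],o["tcp_rot"],go(o,o["eef_pos"],-0.36))
for n,z in[("hole_a",4),("card_tab",41),("card",0)]:
    print(n,[(np.round(q["uv"],1),world(d,q["uv"],z,o).round(1)[:2],round(q["p"],2)) for q in r.pinpoint("wrist",n)])
cv2.imwrite("pics/f.png",cv2.resize(d["image"][100:400,120:520],(800,600),interpolation=cv2.INTER_CUBIC))
E
```

```text
[ 530.2815813  -287.99901472  154.75925713] [ 8.49151774e-05  8.17655637e-01  5.75707609e-01 -3.87228402e-05] (array([0., 0., 0.]), array([0.   , 0.   , 0.016]))
hole_a [(array([339. , 157.1]), array([ 558.9, -269.3]), 0.97), (array([221.2, 254.6]), array([ 403.1, -327.6]), 0.94), (array([408.8, 307.1]), array([ 579.8, -462. ]), 0.9), (array([339.3, 230.3]), array([ 534.3, -343.8]), 0.8)]
card_tab [(array([314.2, 210.1]), array([ 521.5, -301.5]), 0.87), (array([177.3, 270.1]), array([ 375. , -314.8]), 0.7)]
card [(array([308.8, 197.4]), array([ 515.7, -299.5]), 0.85)]
```

View pics/f.png

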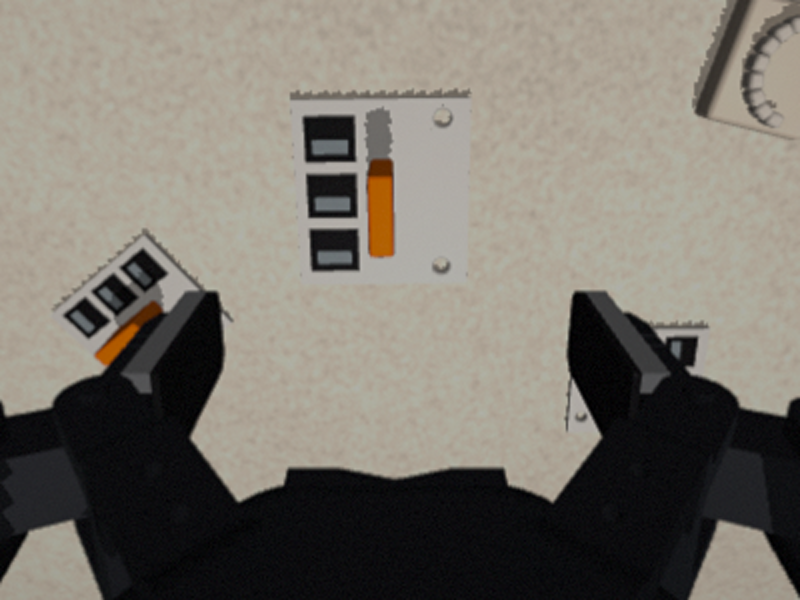

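Card in view: holes at (442,117) and (441,265) in the crop, orange tab top around (381,215). The spacing is 78.5 mm, so this is the full-size card.

```bash
python3 - <<'E'
from rig import r
from h import *
print(go(r.get_obs(),(519,-300,45),-0.33))
E
```

```text
(array([-1.85, -0.69, 11.06]), array([ 0.001, -0.001, -0.009]))
```

Emit:
{"op": "arm_command", "data": {"series": [-1.9,-0.7,3,0,0,-0.009,6,-1.9,-0.7,7,0,0,-0.009,6,-1.9,-0.7,11,0,0,-0.009,6,-1.9,-0.7,11,0,0,-0.009,6,-1.9,-0.7,11,0,0,-0.009,6,-1.9,-0.7,11,0,0,-0.009,6]}}

```text
time: 8.4
eef_pos: [518.8, -303.1, 47.5]
tcp_rot: [0.002, 0.814, 0.58, 0.001]
contact_force: [0.2, -0.0, 1.4]
finger_gap: 60.1
finger_force: 0.0
```

```bash
python3 - <<'E'
from rig import r
from h import *
o=r.get_obs(); d=r.capture("wrist"); 
for n,z in[("hole_a",4),("card_tab",41)]:
    print(n,[(np.round(q["uv"],1),world(d,q["uv"],z,o).round(1)[:2],round(q["p"],2)) for q in r.pinpoint("wrist",n)])
print(go(o,(519,-300,12),-0.33)); cv2.imwrite("pics/g.png",d["image"])
E
```

```text
hole_a [(array([454.6, 373.3]), array([ 579.4, -459.6]), 0.83), (array([130.8, 343.6]), array([ 351.5, -350.2]), 0.76), (array([360. , 157.1]), array([ 557.9, -270.4]), 0.69), (array([358.5, 267.8]), array([ 534.5, -344.9]), 0.68), (array([184.5, 301.5]), array([ 406.7, -329.8]), 0.58), (array([615.4, 119.4]), array([ 710.6, -298.9]), 0.54)]
card_tab [(array([314.3, 244.8]), array([ 517. , -301.3]), 0.68)]
(array([ 0.3 , -0.1 ,  3.55]), array([ 0.004,  0.001, -0.002]))
```

Emit:
{"op": "arm_command", "data": {"series": [0.3,-0.2,2,0,0,-0.02,6,0.3,-0.2,3.5,0,0,-0.02,6,0.3,-0.2,3.5,0,0,-0.02,4,0.3,-0.2,3.5,0,0,-0.02,2,0.3,-0.2,3.5,0,0,-0.02,0.5,0.3,-0.2,3.5,0,0,-0.02,0.5,0.3,-0.2,3.5,0,0,-0.02,0.5,0.3,-0.2,3.5,0,0,-0.02,0.5,0.3,-0.2,3.5,0,0,-0.02,0.5]}}

```text
time: 9.3
eef_pos: [517.3, -300.6, 12.2]
tcp_rot: [0.002, 0.809, 0.588, 0.001]
contact_force: [-0.2, -0.6, 6.0]
finger_gap: 11.3
finger_force: 59.7
```

Emit:
{"op": "arm_command", "data": {"series": [0,0,-0.5,0,0,0,0.5,0,0,-2,0,0,0,0.5,0,0,-5,0,0,0,0.5,0,0,-9,0,0,0,0.5,0,0,-11,0,0,0,0.5,0,0,-11,0,0,0,0.5,0,0,-11,0,0,0,0.5]}}

```text
time: 9.88
eef_pos: [516.3, -299.7, 121.5]
tcp_rot: [0.001, 0.809, 0.588, 0.001]
contact_force: [-1.1, 0.5, -1.8]
finger_gap: 11.0
finger_force: 58.6
```

```bash
python3 - <<'E'
from rig import r
from h import *
o=r.get_obs(); d=r.capture("wrist"); Rt,p=pose(o); print(o["eef_pos"],o["finger_gap"],o["contact_force"],np.arctan2(Rt[1,1],Rt[0,1]))
for n in("hole_a","card_tab"):
    for q in r.pinpoint("wrist",n):
        zp=p[2]-12.2+(4 if n=="hole_a" else 41)
        print(n,np.round(q["uv"],1),"tool:",(Rt.T@(world(d,q["uv"],zp,o)-p)).round(1),round(q["p"],2))
print(go(o,(442,7,102),-0.036)); cv2.imwrite("pics/h.png",d["image"])
E
```

```text
[ 516.26272813 -299.70838085  121.54135289] 11.0032272876729 [-1.11229178  0.4955475  -1.75892767] -0.31393013472239656
hole_a [176.7 289.1] tool: [-28.  -82.4   8. ] 0.96
hole_a [424.3 319.6] tool: [-49.   63.8   8.4] 0.95
hole_a [482.3 316.7] tool: [-46.9  98.4   8.4] 0.73
hole_a [215.2 253.1] tool: [ -4.9 -57.8   8.1] 0.71
hole_a [371.7 170.8] tool: [42.  27.4  8.2] 0.63
card_tab [471.9 315.5] tool: [-16.9  69.2 -28.6] 0.85
card_tab [318.9 279.7] tool: [  1.4   0.2 -28.8] 0.8
card_tab [166.4 274.9] tool: [  3.8 -65.6 -28.9] 0.77
(array([ 26.88, -16.54,   1.91]), array([ 0.002,  0.001, -0.278]))
```

Emit:
{"op": "arm_command", "data": {"series": [3,-1.8,0.2,0,0,-0.03,0.5,6.5,-4,0.5,0,0,-0.07,0.5,10,-6.1,0.7,0,0,-0.1,0.5,13.5,-8.3,1,0,0,-0.14,0.5,17,-10.5,1.2,0,0,-0.18,0.5,20.5,-12.6,1.5,0,0,-0.22,0.5,24,-14.8,1.7,0,0,-0.25,0.5,26.9,-16.5,1.9,0,0,-0.278,0.5,26.9,-16.5,1.9,0,0,-0.278,0.5,26.9,-16.5,1.9,0,0,-0.278,0.5]}}

```text
time: 10.87
eef_pos: [440.6, 9.7, 100.1]
tcp_rot: [-0.001, 0.718, 0.696, -0.001]
contact_force: [-0.1, -1.2, -0.8]
finger_gap: 11.2
finger_force: 58.7
```

```bash
python3 - <<'E'
from rig import r
from h import *
o=r.get_obs(); d=r.capture("wrist"); Rt,p=pose(o); print(o["eef_pos"],o["finger_gap"],o["contact_force"],np.arctan2(Rt[1,1],Rt[0,1]))
for n in("hole_a","card_tab","post_a"):
    for q in r.pinpoint("wrist",n):
        zp=dict(hole_a=p[2]-8.2,card_tab=p[2]+28.8,post_a=50)[n]
        w=world(d,q["uv"],zp,o); print(n,np.round(q["uv"],1),"tool:",(Rt.T@(w-p)).round(1),w.round(1),round(q["p"],2))
im=d["image"]; cv2.imwrite("pics/i.png",cv2.resize(im[80:400,220:640],(788,600),interpolation=cv2.INTER_CUBIC)); cv2.imwrite("pics/i_raw.png",im)
E
```

```text
[440.6323074    9.67451003 100.08182627] 11.162981717786222 [-0.14668078 -1.17357656 -0.76819533] -0.030416763207138226
hole_a [372.8 165.6] tool: [44.9 28.   8.1] [469.9  53.7  91.9] 0.89
card_tab [453.7 172.6] tool: [ 48.9  52.5 -29. ] [494.7  56.9 128.9] 0.55
post_a [474.5 241.9] tool: [-17.  110.4  49.7] [550.3 -10.7  50. ] 0.97
post_a [496.6 130.1] tool: [ 60.1 112.7  49.7] [555.   66.3  50. ] 0.84
```

View pics/i.png

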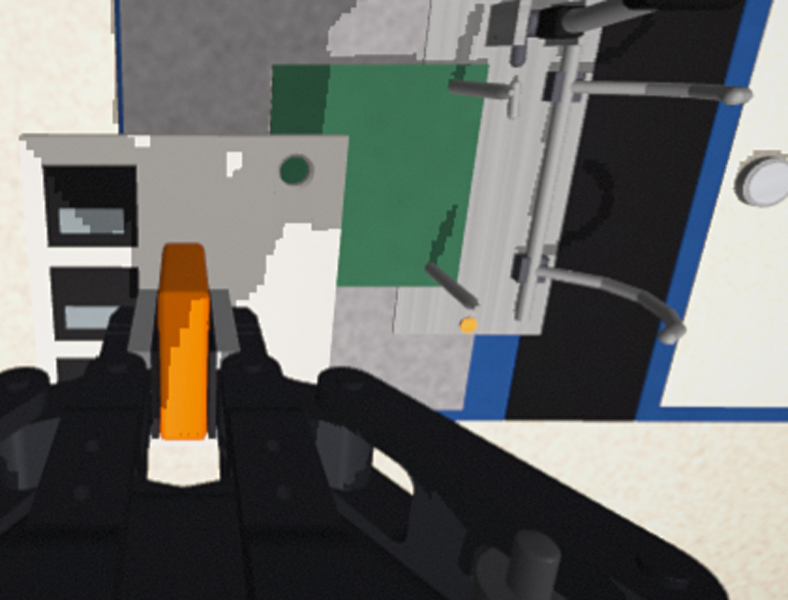

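```bash
python3 - <<'E'
import cv2,numpy as np
im=cv2.imread("pics/i_raw.png")
t=[cv2.resize(im[y:y+48,x:x+66],(792//2,288),interpolation=cv2.INTER_NEAREST) for x,y in((345,146),(446,204),(458,105))]
cv2.imwrite("pics/j.png",np.vstack([np.hstack(t[:2]),np.hstack([t[2],t[2]*0])]))
E
```

```text
(no output)
```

View pics/j.png

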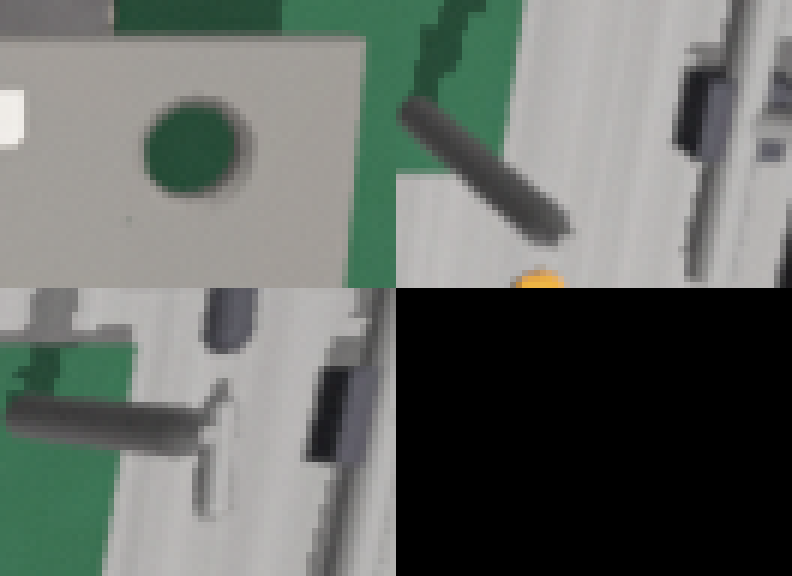

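```bash
python3 - <<'E'
from rig import r
from h import *
o=r.get_obs(); d=r.capture("wrist"); Rt,p=pose(o); print(p.round(1),np.arctan2(Rt[1,1],Rt[0,1]))
for n,uv,z in(("hb",(377.7,170),p[2]-8.2),("pa",(473.4,242),50),("pb",(492.3,129.2),50)):
    w=world(d,uv,z,o); print(n,(Rt.T@(w-p)).round(1),w.round(1))
E
```

```text
[442.3   5.4 101. ] -0.039244814112784875
hb [42.6 30.6  8.1] [474.5  46.8  92.8]
pa [-17.7 110.4  51. ] [551.9 -16.7  50. ]
pb [ 60.6 110.7  50.9] [555.2  61.5  50. ]
```

The zoom gives hole_b's rim centre at (377.7,170), post tips at (473.4,242) and (492.3,129.2). I'll move over the posts.

```bash
python3 - <<'E'
from rig import r
from h import *
o=r.get_obs(); print(go(o,(520.7,26.1,80),-0.031))
E
```

```text
(array([2.37, 7.75, 2.11]), array([-0.   ,  0.001, -0.008]))
```

Emit:
{"op": "arm_command", "data": {"series": [0.6,2,0,0,0,-0.008,0.5,1.2,4,0,0,0,-0.008,0.5,1.8,6,0,0,0,-0.008,0.5,2.4,7.7,0.5,0,0,-0.008,0.5,2.4,7.7,1,0,0,-0.008,0.5,2.4,7.7,1.5,0,0,-0.008,0.5,2.4,7.7,2,0,0,-0.008,0.5,2.4,7.7,2,0,0,-0.008,0.5,2.4,7.7,2,0,0,-0.008,0.5,2.4,7.7,2,0,0,-0.008,0.5]}}

```text
time: 11.95
eef_pos: [519.4, 28.0, 81.4]
tcp_rot: [-0.0, 0.717, 0.697, -0.0]
contact_force: [-0.5, 0.3, -1.3]
finger_gap: 11.2
finger_force: 58.7
```

```bash
python3 - <<'E'
from rig import r
from h import *
o=r.get_obs(); print(o["eef_pos"],go(o,(520.7,26.1,66),-0.031),np.round(o["contact_force"],1))
E
```

```text
[519.37195606  27.97085392  81.41613709] (array([-0.18,  0.14,  1.54]), array([-0.001,  0.   ,  0.002])) [-0.5  0.3 -1.3]
```

Emit:
{"op": "arm_command", "data": {"series": [-0.1,0.1,0.5,0,0,0,0.5,-0.1,0.1,1,0,0,0,0.5,-0.1,0.1,1.3,0,0,0,0.5,-0.1,0.1,1.3,0,0,0,0.5,-0.1,0.1,1.3,0,0,0,0.5,-0.1,0.1,1.3,0,0,0,0.5]}}

```text
time: 12.45
eef_pos: [520.9, 27.4, 68.3]
tcp_rot: [-0.0, 0.717, 0.697, -0.0]
contact_force: [0.7, 0.2, -1.1]
finger_gap: 10.8
finger_force: 58.7
```

```bash
python3 - <<'E'
from rig import r
from h import *
for i in range(3):
    o=r.get_obs(); print(np.round(o["eef_pos"],1),go(o,(520.7,26.1,66),-0.031),np.round(o["contact_force"],1)); d=r.capture("wrist")
im=d["image"]
a=cv2.resize(im[130:330,230:460],(690,600),interpolation=cv2.INTER_CUBIC); cv2.imwrite("pics/k.png",a)
E
```

```text
[520.9  27.4  68.3] (array([-0.14, -0.01,  0.23]), array([-0.   ,  0.   ,  0.003])) [ 0.7  0.2 -1.1]
[521.   27.4  68.4] (array([-0.14, -0.02,  0.24]), array([0.   , 0.   , 0.003])) [ 0.3 -0.9 -2.1]
[521.   27.5  68.4] (array([-0.14, -0.03,  0.24]), array([0.   , 0.   , 0.003])) [-0.3  0.3 -0. ]
```

View pics/k.png

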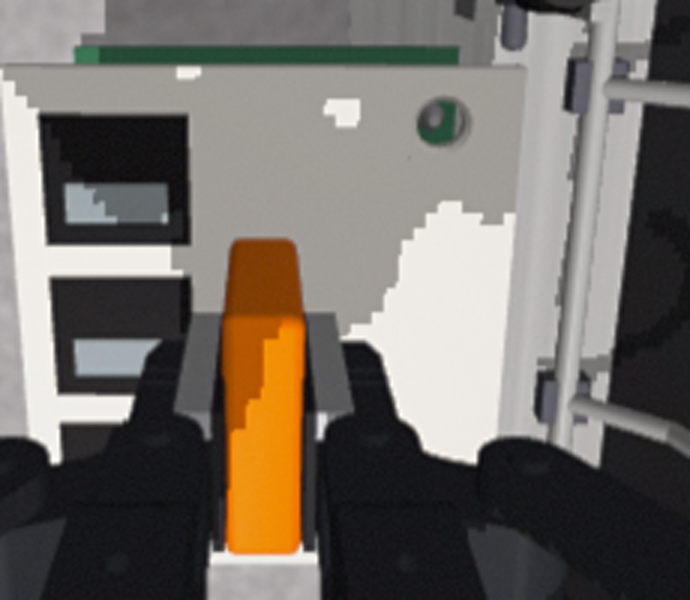

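The post tip shows inside hole_b at about (433,116), slightly below its expected centre, so I need about 1.2 mm along -x of the tool. I'll lower gently.

Emit:
{"op": "arm_command", "data": {"series": [-0.13,0,0,0,0,0,0.5,-0.13,0,0.2,0,0,0,0.5,-0.13,0,0.4,0,0,0,0.5,-0.13,0,0.6,0,0,0,0.5,-0.13,0,0.8,0,0,0,0.5,-0.13,0,1,0,0,0,0.5,-0.13,0,1.2,0,0,0,0.5,-0.13,0,1.2,0,0,0,0.5]}}

```text
time: 13.27
eef_pos: [520.5, 26.1, 55.8]
tcp_rot: [-0.0, 0.717, 0.697, -0.0]
contact_force: [-1.1, 0.1, -2.3]
finger_gap: 10.9
finger_force: 58.7
```

Emit:
{"op": "arm_command", "data": {"series": [0,0,0.3,0,0,0,0.5,0,0,0.6,0,0,0,0.5,0,0,0.9,0,0,0,0.5,0,0,1.2,0,0,0,0.5,0,0,1.5,0,0,0,0.5,0,0,1.7,0,0,0,0.5,0,0,1.7,0,0,0,0.5]}}

```text
time: 13.85
eef_pos: [520.5, 26.1, 38.8]
tcp_rot: [-0.0, 0.717, 0.697, -0.0]
contact_force: [0.3, 0.5, -1.3]
finger_gap: 10.7
finger_force: 58.7
```

Underside at about 27 mm and no resistance. I'll go on in small steps.

Emit:
{"op": "arm_command", "data": {"series": [0,0,0.15,0,0,0,0.5,0,0,0.3,0,0,0,0.5,0,0,0.45,0,0,0,0.5,0,0,0.6,0,0,0,0.5,0,0,0.7,0,0,0,0.5,0,0,0.7,0,0,0,0.5]}}

```text
time: 14.35
eef_pos: [520.7, 26.1, 32.1]
tcp_rot: [-0.0, 0.717, 0.697, -0.0]
contact_force: [-0.3, 0.8, 0.2]
finger_gap: 11.1
finger_force: 58.7
```

Emit:
{"op": "arm_command", "data": {"series": [0,0,0.1,0,0,0,0.5,0,0,0.2,0,0,0,0.5,0,0,0.3,0,0,0,0.5,0,0,0.3,0,0,0,0.5]}}

```text
time: 14.68
eef_pos: [520.7, 26.2, 29.1]
tcp_rot: [-0.0, 0.717, 0.697, -0.0]
contact_force: [-0.9, 1.0, -0.9]
finger_gap: 10.9
finger_force: 58.7
```

Emit:
{"op": "arm_command", "data": {"series": [0,0,0.1,0,0,0,0.5,0,0,0.2,0,0,0,0.5,0,0,0.3,0,0,0,0.5,0,0,0.3,0,0,0,0.5]}}

```text
time: 15.02
eef_pos: [520.7, 26.2, 26.1]
tcp_rot: [-0.0, 0.717, 0.697, -0.0]
contact_force: [-0.5, -0.3, -1.1]
finger_gap: 11.3
finger_force: 58.7
```

Emit:
{"op": "arm_command", "data": {"series": [0,0,0.1,0,0,0,0.5,0,0,0.2,0,0,0,0.5,0,0,0.2,0,0,0,0.5]}}

```text
time: 15.27
eef_pos: [520.7, 26.1, 24.1]
tcp_rot: [-0.0, 0.717, 0.697, -0.0]
contact_force: [-0.2, -0.3, -0.5]
finger_gap: 11.8
finger_force: 58.7
```

Emit:
{"op": "arm_command", "data": {"series": [0,0,0.1,0,0,0,0.5,0,0,0.2,0,0,0,0.5,0,0,0.2,0,0,0,0.5]}}

```text
time: 15.52
eef_pos: [520.7, 26.1, 22.1]
tcp_rot: [-0.0, 0.717, 0.697, -0.0]
contact_force: [-0.3, 0.2, -1.3]
finger_gap: 11.1
finger_force: 58.7
```

Emit:
{"op": "arm_command", "data": {"series": [0,0,0.1,0,0,0,0.5,0,0,0.15,0,0,0,0.5,0,0,0.15,0,0,0,0.5]}}

```text
time: 15.77
eef_pos: [520.7, 26.1, 20.7]
tcp_rot: [-0.0, 0.717, 0.697, -0.0]
contact_force: [0.4, 0.0, -0.8]
finger_gap: 11.0
finger_force: 58.7
```

Emit:
{"op": "arm_command", "data": {"series": [0,0,0.1,0,0,0,0.5,0,0,0.15,0,0,0,0.5,0,0,0.15,0,0,0,0.5]}}

```text
time: 16.02
eef_pos: [520.9, 26.1, 19.7]
tcp_rot: [-0.0, 0.717, 0.697, 0.0]
contact_force: [-1.9, 0.2, 3.6]
finger_gap: 10.9
finger_force: 59.5
```

Emit:
{"op": "arm_command", "data": {"series": [0,0,0.05,0,0,0,0.5,0,0,0.1,0,0,0,0.5,0,0,0.1,0,0,0,0.5]}}

```text
time: 16.27
eef_pos: [520.8, 26.2, 18.9]
tcp_rot: [-0.0, 0.717, 0.697, 0.0]
contact_force: [-2.2, 0.4, 7.6]
finger_gap: 11.1
finger_force: 60.1
```

Emit:
{"op": "arm_command", "data": {"series": [0,0,-0.05,0,0,0,2,0,0,-0.05,0,0,0,4,0,0,-0.05,0,0,0,5,0,0,-0.05,0,0,0,5,0,0,-0.05,0,0,0,5,0,0,-2,0,0,0,5,0,0,-5,0,0,0,5,0,0,-9,0,0,0,5,0,0,-13,0,0,0,5,0,0,-13,0,0,0,5]}}

```text
time: 17.1
eef_pos: [525.8, 25.6, 155.3]
tcp_rot: [0.005, 0.717, 0.697, 0.006]
contact_force: [0.9, -0.7, 0.5]
finger_gap: 50.0
finger_force: 0.0
```

```bash
python3 - <<'E'
from rig import r
from h import *
o=r.get_obs(); d=r.capture("wrist"); print(np.round(o["eef_pos"],1),o["contact_force"])
for n,z in(("hole_a",13),("post_a",50),("card_tab",49),("lever_grip",78.5)):
    print(n,[(np.round(q["uv"],1),world(d,q["uv"],z,o).round(1)[:2],round(q["p"],2)) for q in r.pinpoint("wrist",n)])
cv2.imwrite("pics/l.png",d["image"])
E
```

```text
[525.8  25.6 155.3] [ 0.9343428  -0.72645723  0.47771882]
hole_a [(array([339.9, 143.3]), array([549.8,  67.2]), 0.9), (array([338.8, 220. ]), array([548.1, -10.8]), 0.83)]
post_a [(array([349.4, 150.5]), array([554.5,  64.9]), 0.75), (array([347.8, 232.4]), array([553.2,  -9. ]), 0.73), (array([308.5, 183.9]), array([519.3,  37.3]), 0.36)]
card_tab []
lever_grip [(array([385.8, 113.6]), array([577.1,  94.2]), 0.78)]
```

The card sits on both posts, with holes at world (549.8,67) and (548,-11) and post tips showing above. The lever is still up. Next I'll go over the roll.

```bash
python3 - <<'E'
from rig import r
from h import *
print(go(r.get_obs(),(581,96,120),-0.031))
E
```

```text
(array([7.13, 5.95, 2.68]), array([-0.003,  0.   ,  0.003]))
```

Emit:
{"op": "arm_command", "data": {"series": [3,3,0.5,0,0,0,6.5,6,5.5,1,0,0,0,6.5,7.1,6,2,0,0,0,6.5,7.1,6,2.7,0,0,0,6.5,7.1,6,2.7,0,0,0,6.5,7.1,6,2.7,0,0,0,6.5,7.1,6,2.7,0,0,0,6.5]}}

```text
time: 17.93
eef_pos: [582.0, 93.3, 121.0]
tcp_rot: [0.0, 0.718, 0.696, -0.001]
contact_force: [-0.1, -0.0, 0.9]
finger_gap: 65.1
finger_force: 0.0
```

```bash
python3 - <<'E'
from rig import r
from h import *
o=r.get_obs(); d=r.capture("wrist"); print(np.round(o["eef_pos"],1))
print([(np.round(q["uv"],1),world(d,q["uv"],78.5,o).round(1)[:2],round(q["p"],2)) for q in r.pinpoint("wrist","lever_grip")])
print(go(o,(581,96,62),-0.031))
E
```

```text
[582.   93.3 121. ]
[(array([316.2, 220. ]), array([580.7,  95.3]), 0.59)]
(array([ 0.28, -0.1 ,  5.9 ]), array([-0.001,  0.002,  0.   ]))
```

Emit:
{"op": "arm_command", "data": {"series": [0.28,-0.1,2,0,0,0,6.5,0.28,-0.1,4,0,0,0,6.5,0.28,-0.1,5.9,0,0,0,6.5,0.28,-0.1,5.9,0,0,0,6.5,0.28,-0.1,5.9,0,0,0,4,0.28,-0.1,5.9,0,0,0,2,0.28,-0.1,5.9,0,0,0,2,0.28,-0.1,5.9,0,0,0,2,0.28,-0.1,5.9,0,0,0,2]}}

```text
time: 18.78
eef_pos: [581.4, 98.2, 64.2]
tcp_rot: [-0.0, 0.717, 0.697, 0.0]
contact_force: [-4.2, -0.4, 5.7]
finger_gap: 24.0
finger_force: 58.5
```

Emit:
{"op": "arm_command", "data": {"series": [0.6,0,0.1,0,0,0,2,1.2,0,0.25,0,0,0,2,1.75,0,0.45,0,0,0,2,2.3,0,0.75,0,0,0,2,2.85,0,1.05,0,0,0,2,3.3,0,1.4,0,0,0,2,3.75,0,1.85,0,0,0,2,4.15,0,2.3,0,0,0,2,4.5,0,2.8,0,0,0,2,4.8,0,3.3,0,0,0,2]}}

```text
time: 19.62
eef_pos: [582.6, 148.0, 32.4]
tcp_rot: [-0.001, 0.717, 0.698, 0.001]
contact_force: [-4.7, 3.2, 12.7]
finger_gap: 23.7
finger_force: 58.0
```

Emit:
{"op": "arm_command", "data": {"series": [0.2,0,0.4,0,0,0,2,0.3,0,0.8,0,0,0,2,0.4,0,1.1,0,0,0,2,0.5,0,1.4,0,0,0,2,0.5,0,1.55,0,0,0,2,0.5,0,1.55,0,0,0,2]}}

```text
time: 20.12
eef_pos: [582.6, 156.8, 15.8]
tcp_rot: [-0.003, 0.716, 0.698, 0.002]
contact_force: [-2.9, 7.2, 7.9]
finger_gap: 23.3
finger_force: 58.7
```

Emit:
{"op": "arm_command", "data": {"series": [0,0,0,0,0,0,4,0,0,0,0,0,0,6,0,0,0,0,0,0,6.5,0,0,-1.5,0,0,0,6.5,0,0,-4,0,0,0,6.5,0,0,-6.5,0,0,0,6,-0.5,0,-6.5,0,0,0,3,-0.5,0,-6.5,0,0,0,0,-0.5,0,-6.5,0,0,0,0,-0.5,0,-6.5,0,0,0,0]}}

```text
time: 20.95
eef_pos: [582.4, 145.9, 77.7]
tcp_rot: [-0.001, 0.717, 0.697, -0.001]
contact_force: [-0.2, -0.4, 0.3]
finger_gap: 11.8
finger_force: 0.0
```

```bash
python3 - <<'E'
from rig import r
from h import *
o=r.get_obs(); d=r.capture("wrist"); print(np.round(o["eef_pos"],1),np.round(o["contact_force"],1),o["finger_gap"])
print([(np.round(q["uv"],1),world(d,q["uv"],28,o).round(1)[:2],round(q["p"],2)) for q in r.pinpoint("wrist","lever_grip")])
print(go(o,(581.5,150,45),-0.031))
E
```

```text
[582.4 145.9  77.7] [-0.2 -0.4  0.3] 11.835037210967936
[(array([316.7, 329.8]), array([578.6,  54. ]), 0.57)]
(array([ 0.41, -0.09,  3.27]), array([-0.002,  0.001,  0.002]))
```

```bash
python3 - <<'E'
from rig import r
from h import *
o=r.get_obs(); d=r.capture("wrist")
print([(np.round(q["uv"],1),world(d,q["uv"],78.5,o).round(1)[:2],round(q["p"],2)) for q in r.pinpoint("wrist","lever_grip")])
im=d["image"]; print(pix(d,(581.5,150,28),o),pix(d,(580.5,96.5,78.5),o),pix(d,(578.5,91,18),o))
s=r.capture("scene"); print([(np.round(q["uv"],1),round(q["p"],2)) for q in r.pinpoint("scene","lever_grip")],pix(s,(581.5,150,28)),pix(s,(580.5,96.5,78.5)))
u,v=map(int,pix(d,(581.5,150,28),o)); print(im[v-14:v+16:3,u-36:u+37:6].mean(2).astype(int))
E
```

```text
[(array([318.5, 329.2]), array([581.3,  98.1]), 0.58)]
(np.float64(316.8292059810253), np.float64(213.86546675149918)) (np.float64(317.1226249181343), np.float64(331.6247755335768)) (np.float64(315.1730014472259), np.float64(281.28858561736376))
[(array([345.5, 209.1]), 0.63)] (np.float64(362.70293965473707), np.float64(230.4045356609463)) (np.float64(344.40760023408876), np.float64(211.2818102792007))
[[129 135 130 132 203 212 196 136 139 141 136 135 157]
 [ 73  73  75  76  73  71  50  50  49  51  49  51  27]
 [ 79  77  78  80  80  79  53  48  50  49  51  51  27]
 [ 79  77  78  78  77  79  49  49  51  50  49  50  29]
 [141 138 140 141 142 142  91  50  51  49  51  49  30]
 [154 151 149 151 159 153  94  53  52  50  53  74  28]
 [152 152 144 155 150 154 154  78  52  50  81  78  28]
 [149 155 151 156 151 154 154  79  51  56  78  79  28]
 [149 158 156 157 158 156 154  77  50  57  80  79  26]
 [151 153 150 153 152 157 145  78  49  54  77  79  26]]
```

The lever has sprung back up: both cameras put the roll at about (581,98,78). It slipped in the pads during my fast swing. I'll pinch again and swing more slowly.

Emit:
{"op": "arm_command", "data": {"series": [0,0,-3,0,0,0,4,0,0,-5,0,0,0,6.5,-2,-0.1,-5,0,0,0,6.5,-4,-0.1,-5,0,0,0,6.5,-4.9,-0.1,-5,0,0,0,6.5,-4.9,-0.1,-5,0,0,0,6.5,-4.9,-0.1,-5,0,0,0,6.5,-4.9,-0.1,-5,0,0,0,6.5]}}

```text
time: 21.92
eef_pos: [580.7, 99.1, 128.4]
tcp_rot: [-0.001, 0.716, 0.698, 0.0]
contact_force: [0.3, -0.7, -0.5]
finger_gap: 65.1
finger_force: 0.0
```

```bash
python3 - <<'E'
from rig import r
from h import *
o=r.get_obs(); d=r.capture("wrist"); print(np.round(o["eef_pos"],1),o["finger_gap"])
print([(np.round(q["uv"],1),world(d,q["uv"],78.5,o).round(1)[:2],round(q["p"],2)) for q in r.pinpoint("wrist","lever_grip")])
print([(np.round(q["uv"],1),world(d,q["uv"],18,o).round(1)[:2],round(q["p"],2)) for q in r.pinpoint("wrist","lever_hinge")])
print(go(o,(581,97,60),-0.031))
E
```

```text
[580.7  99.1 128.4] 65.10156105175884
[(array([318.6, 223.8]), array([580.9,  95.6]), 0.65)]
[(array([316.3, 204.6]), array([578.7,  90.2]), 0.57), (array([510.8, 242.5]), array([758.4,  48.8]), 0.34)]
(array([-0.22,  0.05,  6.83]), array([-0.001, -0.001,  0.005]))
```

Emit:
{"op": "arm_command", "data": {"series": [-0.2,0.05,2.5,0,0,0,6.5,-0.2,0.05,5,0,0,0,6.5,-0.2,0.05,6.9,0,0,0,6.5,-0.2,0.05,6.9,0,0,0,6.5,-0.2,0.05,6.9,0,0,0,4,-0.2,0.05,6.9,0,0,0,2,-0.2,0.05,6.9,0,0,0,2,-0.2,0.05,6.9,0,0,0,2,-0.2,0.05,6.9,0,0,0,2,-0.2,0.05,6.9,0,0,0,2]}}

```text
time: 22.9
eef_pos: [581.3, 95.6, 61.5]
tcp_rot: [-0.0, 0.717, 0.697, 0.001]
contact_force: [-3.0, -0.1, 6.3]
finger_gap: 24.4
finger_force: 58.7
```

Emit:
{"op": "arm_command", "data": {"series": [0.3,0,0.04,0,0,0,2,0.6,0,0.1,0,0,0,2,0.9,0,0.17,0,0,0,2,1.2,0,0.25,0,0,0,2,1.5,0,0.35,0,0,0,2,1.75,0,0.47,0,0,0,2,2.0,0,0.6,0,0,0,2,2.3,0,0.73,0,0,0,2,2.55,0,0.9,0,0,0,2,2.8,0,1.05,0,0,0,2]}}

```text
time: 23.73
eef_pos: [582.3, 119.5, 53.4]
tcp_rot: [0.002, 0.718, 0.696, -0.001]
contact_force: [-8.0, -3.6, 18.0]
finger_gap: 24.3
finger_force: 63.6
```

```bash
python3 - <<'E'
from rig import r
from h import *
import math
o=r.get_obs(); d=r.capture("wrist"); p=o["eef_pos"]; print(np.round(p,1),np.round(o["contact_force"],1),o["finger_gap"])
print([(np.round(q["uv"],1),round(q["p"],2)) for q in r.pinpoint("wrist","lever_grip")])
for t in(0.7,0.8,.9,1.0,1.3): print(t,np.round(pix(d,(581,91+60.8*math.cos(t+.165),18+60.8*math.sin(t+.165)),o)))
E
```

```text
[582.3 119.5  53.4] [-8.  -3.6 18. ] 24.31766379310037
[(array([316.8, 281.5]), 0.81)]
0.7 [315. 242.]
0.8 [315. 255.]
0.9 [315. 268.]
1.0 [316. 281.]
1.3 [317. 320.]
```

The pinch is slipping: the lever is at 1.0 where I commanded 0.8. I'll let go and push with shut fingers on the roll's upper inner side instead, following the arc with the fingertip edge.

Emit:
{"op": "arm_command", "data": {"series": [0,0,0,0,0,0,4,0,0,0,0,0,0,6.5,0,0,0,0,0,0,6.5,0,0,-3,0,0,0,6.5,0,0,-6,0,0,0,6.5,-2.5,0,-6,0,0,0,4,-4.5,0,-6,0,0,0,0,-4.5,0,-6,0,0,0,0,-4.5,0,-6,0,0,0,0,-4.5,0,-6,0,0,0,0]}}

```text
time: 24.67
eef_pos: [580.8, 79.6, 109.0]
tcp_rot: [-0.001, 0.717, 0.697, 0.0]
contact_force: [0.5, -0.1, 0.9]
finger_gap: 4.2
finger_force: 0.0
```

```bash
python3 - <<'E'
from rig import r
from h import *
o=r.get_obs(); d=r.capture("wrist"); print(np.round(o["eef_pos"],1),o["finger_gap"],np.round(o["contact_force"],1))
print([(np.round(q["uv"],1),world(d,q["uv"],78.5,o).round(1)[:2],round(q["p"],2)) for q in r.pinpoint("wrist","lever_grip")])
print([(np.round(q["uv"],1),world(d,q["uv"],10,o).round(1)[:2],round(q["p"],2)) for q in r.pinpoint("wrist","hole_a")])
print(go(o,(580.5,76,75),-0.031))
E
```

```text
[580.8  79.6 109. ] 4.241259917196421 [ 0.5 -0.1  0.9]
[(array([315. , 203.5]), array([579.3,  97. ]), 0.6)]
[(array([285.1, 211.8]), array([552. ,  68.5]), 0.86)]
(array([-0.36, -0.02,  3.4 ]), array([-0.   , -0.001,  0.004]))
```

Emit:
{"op": "arm_command", "data": {"series": [-0.5,0,0,0,0,0,0,-0.5,0,1,0,0,0,0,-0.5,0,2.5,0,0,0,0,-0.5,0,3.4,0,0,0,0,-0.5,0,3.4,0,0,0,0,-0.5,0,3.4,0,0,0,0,-0.5,0,3.4,0,0,0,0]}}

```text
time: 25.4
eef_pos: [581.0, 73.2, 75.5]
tcp_rot: [0.0, 0.717, 0.697, 0.0]
contact_force: [0.0, -1.2, 0.0]
finger_gap: -0.1
finger_force: 0.0
```

Emit:
{"op": "arm_command", "data": {"series": [0.7,0,0,0,0,0,0,1.2,0,0,0,0,0,0,1.75,0,0.05,0,0,0,0,2.3,0,0.15,0,0,0,0,2.9,0,0.25,0,0,0,0,3.4,0,0.45,0,0,0,0,4,0,0.7,0,0,0,0,4,0,0.7,0,0,0,0,4,0,0.7,0,0,0,0]}}

```text
time: 26.15
eef_pos: [582.2, 110.8, 68.7]
tcp_rot: [0.002, 0.717, 0.697, -0.001]
contact_force: [0.8, -4.4, 0.9]
finger_gap: 0.0
finger_force: 2.0
```

```bash
python3 - <<'E'
from rig import r
from h import *
import math
o=r.get_obs(); d=r.capture("wrist"); p=o["eef_pos"]; print(np.round(p,1),np.round(o["contact_force"],1),o["finger_gap"])
print([(np.round(q["uv"],1),round(q["p"],2)) for q in r.pinpoint("wrist","lever_grip")])
for a in(0.7,0.8,.9,1.0,1.1,1.46): print(a,np.round(pix(d,(580.5,91+60.8*math.cos(a),18+60.8*math.sin(a)),o)))
E
```

```text
[582.2 110.8  68.7] [ 0.8 -4.4  0.9] 0.048546039637171974
[(array([316.4, 223.5]), 0.66)]
0.7 [314. 198.]
0.8 [314. 208.]
0.9 [314. 218.]
1.0 [314. 230.]
1.1 [314. 242.]
1.46 [316. 284.]
```

Emit:
{"op": "arm_command", "data": {"series": [0.55,0,0.35,0,0,0,0,1.1,0,0.75,0,0,0,0,1.6,0,1.2,0,0,0,0,2.1,0,1.65,0,0,0,0,2.45,0,2.05,0,0,0,0,2.8,0,2.4,0,0,0,0,3.1,0,2.65,0,0,0,0,3.3,0,2.9,0,0,0,0,3.3,0,2.9,0,0,0,0,3.3,0,2.9,0,0,0,0]}}

```text
time: 27.08
eef_pos: [582.6, 146.9, 39.2]
tcp_rot: [-0.0, 0.717, 0.697, 0.0]
contact_force: [-0.1, 0.4, 1.3]
finger_gap: 0.2
finger_force: 0.0
```

```bash
python3 - <<'E'
from rig import r
from h import *
import math
o=r.get_obs(); d=r.capture("wrist"); p=o["eef_pos"]; print(np.round(p,1),np.round(o["contact_force"],1),o["finger_gap"])
print([(np.round(q["uv"],1),round(q["p"],2)) for q in r.pinpoint("wrist","lever_grip")])
for a in(.165,.3,.4,0.7,1.46): print(a,np.round(pix(d,(580.5,91+60.8*math.cos(a),18+60.8*math.sin(a)),o)))
E
```

```text
[582.6 146.9  39.2] [-0.1  0.4  1.3] 0.19853077838970526
[(array([315.3, 237.9]), 0.89)]
0.165 [314. 237.]
0.3 [314. 246.]
0.4 [314. 254.]
0.7 [314. 287.]
1.46 [316. 393.]
```

The lever has snapped shut: roll seen at (315,238), predicted (314,237) for angle 0. Now the firm press home.

Emit:
{"op": "arm_command", "data": {"series": [0.3,-0.1,0.1,0,0,0,0,0.3,-0.1,0.25,0,0,0,0,0.3,-0.1,0.4,0,0,0,0,0.3,-0.1,0.5,0,0,0,0,0.3,-0.1,0.5,0,0,0,0]}}

```text
time: 27.6
eef_pos: [581.7, 149.3, 34.1]
tcp_rot: [-0.0, 0.717, 0.697, -0.0]
contact_force: [0.9, -0.4, 0.7]
finger_gap: 0.0
finger_force: 0.1
```

Emit:
{"op": "arm_command", "data": {"series": [0,0,0.05,0,0,0,0,0,0,0.1,0,0,0,0,0,0,0.1,0,0,0,0]}}

```text
time: 27.85
eef_pos: [581.9, 149.3, 33.6]
tcp_rot: [-0.0, 0.717, 0.697, 0.0]
contact_force: [-0.7, 0.8, 3.1]
finger_gap: 0.2
finger_force: 1.5
```

Emit:
{"op": "arm_command", "data": {"series": [0,0,0.05,0,0,0,0,0,0,0.1,0,0,0,0,0,0,0.1,0,0,0,0]}}

```text
time: 28.1
eef_pos: [582.0, 149.4, 32.8]
tcp_rot: [-0.0, 0.717, 0.697, 0.0]
contact_force: [-1.4, 0.3, 6.2]
finger_gap: -0.2
finger_force: 2.9
```

Emit:
{"op": "arm_command", "data": {"series": [0,0,0.05,0,0,0,0,0,0,0.1,0,0,0,0,0,0,0.15,0,0,0,0,0,0,0.15,0,0,0,0]}}

```text
time: 28.43
eef_pos: [582.1, 149.7, 31.9]
tcp_rot: [-0.0, 0.717, 0.697, 0.001]
contact_force: [-2.3, 1.6, 8.6]
finger_gap: 0.1
finger_force: 4.5
```

Emit:
{"op": "arm_command", "data": {"series": [0,0,0.05,0,0,0,0,0,0,0.1,0,0,0,0,0,0,0.1,0,0,0,0,0,0,0.1,0,0,0,0]}}

```text
time: 28.77
eef_pos: [582.1, 149.8, 31.4]
tcp_rot: [-0.0, 0.717, 0.697, 0.001]
contact_force: [-1.6, 0.5, 10.6]
finger_gap: -0.0
finger_force: 5.5
```

About 11 N, firm and within the limit. I'll let go, rise clear and check.

Emit:
{"op": "arm_command", "data": {"series": [0,0,-0.2,0,0,0,0,0,0,-0.5,0,0,0,0,0,0,-2,0,0,0,0,0,0,-5,0,0,0,0,-2,0,-9,0,0,0,0,-6,0,-13,0,0,0,0,-9,0,-15,0,0,0,0,-9,0,-15,0,0,0,0,-9,0,-15,0,0,0,0,-9,0,-15,0,0,0,0]}}

```text
time: 29.6
eef_pos: [579.0, 59.7, 179.3]
tcp_rot: [-0.001, 0.717, 0.697, 0.0]
contact_force: [-0.4, 0.6, -0.3]
finger_gap: -0.2
finger_force: 0.0
```

```bash
python3 - <<'E'
from rig import r
from h import *
import math
o=r.get_obs(); d=r.capture("wrist"); print(np.round(o["eef_pos"],1),np.round(o["contact_force"],1))
print([(np.round(q["uv"],1),round(q["p"],2),world(d,q["uv"],28,o).round(1)) for q in r.pinpoint("wrist","lever_grip")],pix(d,(581,150.5,28),o))
for n,z in(("hole_a",11),("post_a",50),("card",8)): print(n,[(np.round(q["uv"],1),round(q["p"],2),world(d,q["uv"],z,o).round(1)[:2]) for q in r.pinpoint("wrist",n)])
for b in r.cut_out("wrist","rings")[:2]: print(b["bbox"],b["p"])
t=r.capture("top")
for n,z in(("jar",0),("cup",0),("cast",0),("mirror",3)): print(n,[world(t,q["uv"],z).round(1)[:2] for q in r.pinpoint("top",n)])
E
```

```text
[579.   59.7 179.3] [-0.4  0.6 -0.3]
[(array([318.9,  89.6]), 0.65, array([582.2, 150.5,  28. ]))] (np.float64(317.62562378091764), np.float64(89.67147924739955))
hole_a [(array([291.8, 174.4]), 0.96, array([550.9,  66.9])), (array([298.3, 238.5]), 0.8, array([554.4,  -7.9]))]
post_a [(array([292.4, 184. ]), 0.95, array([554.8,  65.8])), (array([295.2, 256. ]), 0.85, array([553.7,  -9.6]))]
card [(array([267.6, 209.1]), 0.91, array([521.4,  27.5]))]
[286.5, 151.1, 54.9, 92.1] 0.93
[307.3, 86.0, 26.5, 64.9] 0.62
jar [array([413.5, 417.8])]
cup [array([619.6, 398.5]), array([410.3, 423.3]), array([783. ,  30.2]), array([517.2,  23.1])]
cast [array([ 715.9, -305.9])]
mirror []
```

```bash
python3 -c "
from rig import r
print(r.finish_job())"
```

```text
the job is handed in; nothing more can be done
None
```

The card is filed on both posts and rests on the pile, the rings are closed, and the lever was pressed home at about 11 N and let go; I handed the job in, and no verdict came back. It took three tries to shut the lever because the pinch slipped twice. The last look showed the jar, cup and cast in place, but the mirror went undetected in it.

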